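# Feel which instrument cases are loaded and slide those onto the steriliser mat

## Robot

A 6-joint arm with a two-finger parallel gripper is mounted at the origin on the work surface. World frame = base frame: x ahead of the robot, y to its left, z up, the work surface at z = 0. Lengths are in m, angles in rad, forces in N, time in s.
With the tool pointing down it reaches from about 0.35 to 0.8 m from the base axis. Payload 7.3 kg.
Tool frame: the origin (TCP) lies at the very end of the fingers, on their centre line; the grasp point (between the pads) lies 19 mm behind it; z points along the fingers, x is the direction in which the jaws open and shut, and the axes are right-handed (so a half turn about z gives the same grasp; the last joint's range is limited). The gripper opens to 85 mm and grips with 20 to 120 N. Pads are 22 mm wide; open, the fingers measure 114 mm over their backs; the gripper's body (76 mm by 85 mm) begins 54 mm behind the grasp point. The pads swing forward as they close: fully open they stand 13 mm farther back than shut.
Start: joints at [1.124, 0.342, 1.524, -0, 1.275, -0.146], TCP at [0.156, 0.501, 0.231] pointing down, gripper open.
Joint ranges: [-2.53, 2.53], [-0.77, 2.02], [0.04, 2.7], [-1, 4.14], [0.28, 2.66], [-3.11, 3.11]. Speed limits (rad/s): [2.57, 2.57, 3.14, 3.14, 3.14, 3.14].

## Interface

Orientations are given as a unit quaternion [w, x, y, z].
In Python, from rig import telemetry, imaging, job_done gives the robot as it stands.
- The arm moves only by the tool carry_out, never from a script. Its argument "targets" is a list of rows, each an object with "fingers": the opening, from 0 (shut) to 1 (fully open); "delta_pos": the shift along the tool's x, y, z in mm, a list of three; "turn": the turn about the tool's z in degrees. In form: [{"fingers": fingers, "delta_pos": [tx, ty, tz], "turn": turn}, ...]. A call has 1 to 5 rows; each row is the pose to reach, as a shift and turn from the pose commanded when the call began, along the tool's axes at that moment; what a row does not reach only later rows make up. A row lasts 1/8 s, in which the tool goes at most 62.5 mm and 10.7 degrees, less where a joint would pass 70% of its speed; a pose out of reach is approached as far as the arm can. A call with a gripper value outside its range is refused whole. The fingers move at their own pace and stop on an object; "grip_force" is the grip in N (left out, the last holds). Time passes only in rows, so rows that repeat a pose let the fingers close. It gives the time, the measured TCP pose, the force and the opening at its end, in the units of the state.
- telemetry.get_obs(): the state, without advancing time (a new reading comes with each control period).
- imaging.capture(name): name is "scene" or "top"; returns the picture (480x640x3 uint8, blue, green, red); there is no depth.
- imaging.camera_params(name): a dict with "fovy" (degrees; the focal length in pixels is half the picture's height over the tangent of half this angle, whatever the lens; pixels are square), "cx", "cy" (the principal point, pixels), "dist_coeffs" ([k1, k2, p1, p2, k3] as OpenCV has them; the pictures are not rectified), "rvec" (rotation vector, rad) and "tvec" (3), from world to camera coordinates, as OpenCV has them. Camera axes: x right, y down, z forward; pixel columns grow to the right and rows downward; lengths in m; the calibration is good to about 2 mm. A picture is of the moment at which its call begins. camera_params takes no time and is no camera call.
- job_done(): hands the job in, once; it reports no verdict.
The state is a dict: "time_s": time; "joint_pos": joint angles; "dq": joint speeds; "effort": joint torques, N m; "ee_pos": TCP position; "tool_rot": TCP orientation; "contact_force": force on the tool from outside, world axes, zero at the start; "wrist_torque": the same for the moment, N m; "opening": opening from 0.0 (shut) to 1.0 (fully open).
Only numpy, scipy, OpenCV 4.12 (cv2) and the standard library are available. Lean on these libraries where they do the work, as an engineer would, in place of code of your own. Each camera call takes 0.05 s, during which the arm holds its last target. There are 200 camera calls.

## Task

Three identical closed instrument cases stand in a row; one or two are loaded, the others empty. Going from the robot's left to its right, lift the yellow-tab end of each case about a centimetre for half a second to feel its weight, the far end staying on the table, and set it down again. Then slide every loaded case forward until it stands wholly on the green mat, never lifting a case off the table, and leave the empty ones where they stand and the other things undisturbed.

Things in the scene. Friction and masses are not known exactly. Their poses are not given: they have to be found in the camera images.
- case_a: The left one (left = robot's left) of three identical aluminium cases with blue lid panels: 110 mm long (its x) by 96 wide (its y) by 50 high. Origin: middle of the underside; x points away from the robot, z up. Empty 0.17 to 0.22 kg, loaded 0.6 to 0.95 kg, load centred; which are loaded cannot be seen nor told from name or place.
- tab_a (a point): Centre of the top of the left case's yellow carrying tab, sprung upright on the lid: 30 mm long (case x), 14 thick (case y), 28 high, top 82 mm above the table; pinch it across its thickness from above. It swivels about a cross pin at its foot, 35 mm nearer than the case's middle, so the case tips on its far bottom edge when lifted. Pull: empty 1.0 to 1.6 N, loaded 3.5 to 5.9 N.
- case_b: The middle one (left = robot's left) of three identical aluminium cases with blue lid panels: 110 mm long (its x) by 96 wide (its y) by 50 high. Origin: middle of the underside; x points away from the robot, z up. Empty 0.17 to 0.22 kg, loaded 0.6 to 0.95 kg, load centred; which are loaded cannot be seen nor told from name or place.
- tab_b (a point): Centre of the top of the middle case's yellow carrying tab, sprung upright on the lid: 30 mm long (case x), 14 thick (case y), 28 high, top 82 mm above the table; pinch it across its thickness from above. It swivels about a cross pin at its foot, 35 mm nearer than the case's middle, so the case tips on its far bottom edge when lifted. Pull: empty 1.0 to 1.6 N, loaded 3.5 to 5.9 N.
- case_c: The right one (left = robot's left) of three identical aluminium cases with blue lid panels: 110 mm long (its x) by 96 wide (its y) by 50 high. Origin: middle of the underside; x points away from the robot, z up. Empty 0.17 to 0.22 kg, loaded 0.6 to 0.95 kg, load centred; which are loaded cannot be seen nor told from name or place.
- tab_c (a point): Centre of the top of the right case's yellow carrying tab, sprung upright on the lid: 30 mm long (case x), 14 thick (case y), 28 high, top 82 mm above the table; pinch it across its thickness from above. It swivels about a cross pin at its foot, 35 mm nearer than the case's middle, so the case tips on its far bottom edge when lifted. Pull: empty 1.0 to 1.6 N, loaded 3.5 to 5.9 N.
- mat: Green mat with two white lines, laid flat ahead of the cases (farther from the robot); paper-thin, no step to slide over. 180 mm deep (its x, away from the robot) by 720 mm wide (its y). Origin: its middle.
- brown_bottle: Bystander: brown bottle with yellow cap, 72 mm across, 170 tall. Origin: centre of the underside.
- tape: Bystander: white tape roll lying flat, 68 mm across, 22 tall. Origin: centre of the underside.
- jar_l: Bystander: small white jar with blue cap, 32 mm across, 45 tall, standing between the lanes of the left and middle cases. Origin: centre of the underside.
- jar_r: Bystander: small white jar with orange cap, 32 mm across, 45 tall, standing between the lanes of the middle and right cases. Origin: centre of the underside.
- bowl: Bystander: steel bowl, 120 mm across, 45 tall. Origin: centre of the underside.
- soap: Bystander: green soap bottle, 60 mm across, 140 tall. Origin: centre of the underside.
Not all that is in view belongs to the job. Leave any purple look-alike of the case_c alone.

How it is judged:
By the outcome, as a careful person would: the job done as asked, in the order asked, and still so for the second after the job is handed in, with the robot touching nothing.
It also fails if it takes over 72 s, if anything falls off the work surface, if the arm or the gripper's body presses on something with over 40 N, if the wrist force passes 120 N, or if a joint passes its speed limit or range.

## Working session

There is one attempt and no reset: what is moved stays moved. The work goes in short steps, Python scripts to look and compute and a tool call to move; the robot and the scene stay as the last step left them, time stands still between calls to the robot, and variables do not carry over. Pictures are saved under pics/ and viewed, about 8 in all and at most 12, crops included, and the job is handed in when it is done.

Besides the shell and the picture viewer there is one more tool, called in YAML: its name, and indented under it one key for each argument. carry_out: Moves the arm, as the interface text tells. Its arguments: {"type":"object","properties":{"targets":{"type":"array","items":{"type":"object","properties":{"fingers":{"type":"number"},"delta_pos":{"type":"array","items":{"type":"number"}},"turn":{"type":"number"}}}},"grip_force":{"type":"number"}},"required":["targets"]}

```bash
mkdir -p pics; ls; python3 - <<'E'
from rig import telemetry, imaging
import cv2
for n in("scene","top"):
    im=imaging.capture(n); cv2.imwrite(f"pics/{n}0.png",im); print(n,imaging.camera_params(n))
print(telemetry.get_obs())
E
```

```text
pics
scene {'fovy': 51.244431884812926, 'cx': 323.08089383798455, 'cy': 243.35645426031147, 'dist_coeffs': array([0.03155637, 0.        , 0.        , 0.        , 0.        ]), 'rvec': array([ 2.3115636 ,  1.19926037, -0.37109243]), 'tvec': array([-0.28562332, -0.31657952,  1.40998339])}
top {'fovy': 45.19566924857375, 'cx': 316.6596325040079, 'cy': 242.89388544427396, 'dist_coeffs': array([-0.07225836,  0.        ,  0.        ,  0.        ,  0.        ]), 'rvec': array([ 2.19678361, -2.13502902,  0.12110829]), 'tvec': array([-0.02855998,  0.50636729,  1.41768984])}
{'time_s': 0.1, 'joint_pos': array([ 1.12403405e+00,  3.42680855e-01,  1.52491301e+00,  2.12043623e-05,
        1.27541849e+00, -1.46009408e-01]), 'dq': array([-0.00080136, -0.00422447, -0.00104123, -0.00065653,  0.00120377,
       -0.00136807]), 'effort': array([ 1.78635022e-03, -4.34446406e+01, -2.46486372e+01, -1.26716982e-04,
        4.81787341e-03,  3.52467930e-05]), 'ee_pos': array([0.15534672, 0.50111555, 0.23068399]), 'tool_rot': array([ 3.24502864e-04,  8.05060440e-01,  5.93192366e-01, -6.31417606e-04]), 'contact_force': array([ 1.12803216, -0.73778741,  0.09280847]), 'wrist_torque': array([-0.01103016,  0.03037545, -0.02927401]), 'opening': 0.9987885760934992}
```

View pics/scene0.png

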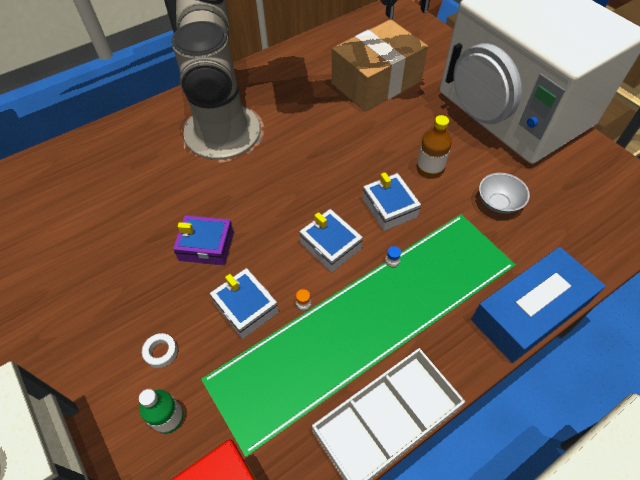

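View pics/top0.png

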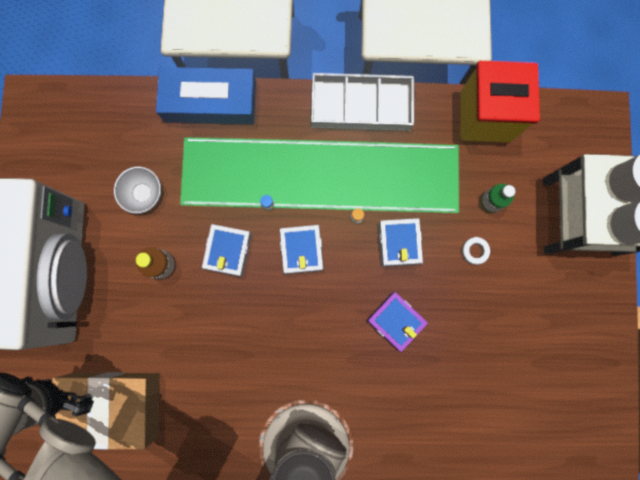

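Viewed 2 pictures. In the top view, case_a is at (226,250), case_b at (301,249) and case_c at (401,242), all with white rims. The purple look-alike is at (398,322) and I'll leave it alone. The jars are at (267,202) and (358,215), and the mat spans (182,138) to (460,212).

```bash
cat > h.py <<'E'
import numpy as np, cv2
from rig import imaging, telemetry
def ray(n,px,z):
    p=imaging.camera_params(n); f=240/np.tan(np.radians(p['fovy'])/2)
    K=np.array([[f,0,p['cx']],[0,f,p['cy']],[0,0,1]])
    u=cv2.undistortPoints(np.float64(px).reshape(-1,1,2),K,p['dist_coeffs']).reshape(-1,2)
    R=cv2.Rodrigues(p['rvec'])[0]; c=-R.T@p['tvec'].ravel()
    d=np.c_[u,np.ones(len(u))]@R
    return c[:2]+d[:,:2]*((z-c[2])/d[:,2])[:,None]
def blobs(hsv,lo,hi,amin):
    m=cv2.inRange(hsv,lo,hi); cs,_=cv2.findContours(m,cv2.RETR_EXTERNAL,cv2.CHAIN_APPROX_NONE)
    return [c for c in cs if cv2.contourArea(c)>=amin]
def cen(c): M=cv2.moments(c); return [M['m10']/M['m00'],M['m01']/M['m00']]
def look(n,im):
    hsv=cv2.cvtColor(im,cv2.COLOR_BGR2HSV)
    for c in blobs(hsv,(100,120,60),(125,255,255),250):
        if cv2.contourArea(c)>3000: continue
        q=ray(n,cv2.boxPoints(cv2.minAreaRect(c)) if n=='top' else cv2.approxPolyDP(cv2.convexHull(c),6,True),.05); r=cv2.minAreaRect((q*1e3).astype(np.float32))
        print(n,'panel px',np.round(cen(c)),'xy mm',np.round(r[0],1),'size',np.round(r[1],1),'ang %.1f'%r[2])
    for c in blobs(hsv,(22,150,120),(35,255,255),8):
        print(n,'yellow',np.round(cen(c)),'z.07',np.round(ray(n,cen(c),.07)*1e3,1),'area',cv2.contourArea(c))
    for k,lo,hi in(('bluecap',(100,120,60),(125,255,255)),('orange',(8,150,120),(20,255,255))):
        for c in blobs(hsv,lo,hi,30):
            if cv2.contourArea(c)<250: print(n,k,np.round(cen(c)),np.round(ray(n,cen(c),.042)*1e3,1))
    for c in blobs(hsv,(55,120,60),(75,255,255),4000):
        print(n,'mat',np.round(ray(n,cv2.boxPoints(cv2.minAreaRect(c)) if n=='top' else cv2.approxPolyDP(cv2.convexHull(c),8,True),0)*1e3,1).tolist())
E
python3 - <<'E'
from h import *
for n in('top','scene'): look(n,cv2.imread(f'pics/{n}0.png'))
im=cv2.imread('pics/top0.png'); cv2.imwrite('pics/crop.png',cv2.resize(im[190:350,190:440],None,fx=3.2,fy=3.2,interpolation=cv2.INTER_CUBIC)[:600])
o=telemetry.get_obs(); 
from scipy.spatial.transform import Rotation as R
w=o['tool_rot']; print(R.from_quat([*w[1:],w[0]]).as_matrix().round(3))
E
```

```text
top panel px [397. 320.] xy mm [ 317.8 -217.3] size [88.6 74.1] ang 48.3
top panel px [301. 247.] xy mm [489.9  24.8] size [84.8 72.1] ang 6.9
top panel px [226. 248.] xy mm [482.  210.9] size [71.8 86.8] ang 80.7
top panel px [401. 240.] xy mm [ 514.9 -223.1] size [86.2 72.7] ang 4.7
top panel px [454.  73.] xy mm [ 954.1 -357. ] size [76.8 51.1] ang 89.3
top yellow [410. 333.] z.07 [[ 291.1 -245. ]] area 25.5
top yellow [143. 259.] z.07 [[449.6 408.8]] area 170.5
top bluecap [638. 277.] [[ 442.  -829.6]]
top bluecap [ 67. 210.] [[569.8 620.5]]
top bluecap [266. 201.] [[607.9 115.5]]
top orange [ 31. 431.] [[ 20.3 675. ]]
top orange [568. 352.] [[ 251.9 -644. ]]
top orange [301. 322.] [[310.7  18.5]]
top orange [565. 301.] [[ 377.2 -638.2]]
top orange [123. 287.] [[381.3 461.7]]
top orange [620. 281.] [[ 430.6 -780.5]]
top orange [623. 271.] [[ 455.  -789.6]]
top orange [358. 214.] [[ 580.5 -114.5]]
top orange [481. 186.] [[ 663.3 -425.4]]
top orange [105. 156.] [[713.5 532.5]]
top orange [48. 99.] [[863.  694.8]]
top mat [[603.7, 339.4], [779.2, 344.6], [778.8, -380.0], [603.3, -37
[... 1044 characters left out ...]
612.2]]
scene orange [238. 252.] [[ 406.7 -171.6]]
scene orange [405. 244.] [[608.5 152.7]]
scene orange [161. 241.] [[ 277.2 -299.6]]
scene orange [589. 237.] [[834.8 504.2]]
scene orange [599. 244.] [[859.8 506.2]]
scene orange [ 69. 176.] [[ -36.1 -404. ]]
scene orange [603. 173.] [[730.9 686.8]]
scene orange [456. 145.] [[448.1 459.8]]
scene orange [439. 141.] [[411.5 432.2]]
scene orange [122. 116.] [[-165.6 -210.1]]
scene orange [322.  69.] [[-10.9 351.2]]
scene orange [439.  47.] [[114.7 702. ]]
scene orange [407.   6.] [[-108.7  760.8]]
scene mat [[777.9, 342.7], [781.1, -371.6], [607.4, -375.9], [601.5, 337.9]]
[[ 0.296  0.955 -0.001]
 [ 0.955 -0.296 -0.001]
 [-0.001 -0.    -1.   ]]
```

View pics/crop.png

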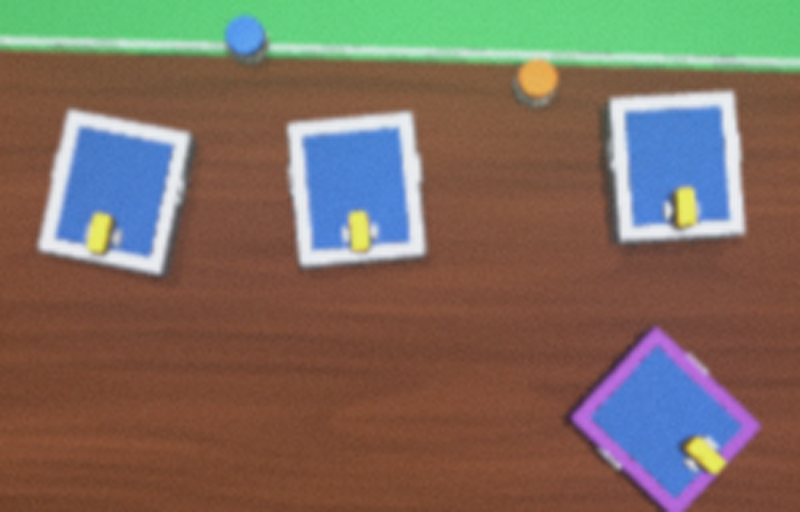

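Viewed 3. The crop confirms the three white-rimmed cases with yellow tabs at their near ends. The purple one at crop (655,420) is the look-alike.

```bash
cat >> h.py <<'E'
from scipy.spatial.transform import Rotation as Ro
def togo(x,y,z,yaw):   # mm, deg of case; prints shift in tool axes and turn
    o=telemetry.get_obs(); w=o['tool_rot']; M=Ro.from_quat([*w[1:],w[0]]).as_matrix()
    d=M.T@(np.array([x,y,z])-o['ee_pos']*1e3); h=np.degrees(np.arctan2(M[1,0],M[0,0]))
    print('delta',d.round(1),'turn %.1f'%-(90+yaw-h),'ee',(o['ee_pos']*1e3).round(1),'F',o['contact_force'].round(2),'t',o['time_s'])
E
python3 - <<'E'
from h import *
im=cv2.imread('pics/top0.png'); hsv=cv2.cvtColor(im,cv2.COLOR_BGR2HSV)
for k,(u,v) in dict(a=(221,263),b=(302,262),c=(404,255)).items():
    m=cv2.inRange(hsv[v-12:v+13,u-12:u+13],(18,120,100),(40,255,255)); ys,xs=np.nonzero(m)
    p=[xs.mean()+u-12,ys.mean()+v-12]; print(k,len(xs),np.round(p,1),ray('top',p,.075)*1e3)
im=cv2.imread('pics/scene0.png')
hsv=cv2.cvtColor(im,cv2.COLOR_BGR2HSV)
for c in blobs(hsv,(22,150,120),(35,255,255),50): print(np.round(cen(c)),ray('scene',cen(c),.072)*1e3)
togo(448,219,130,-9.4)
E
```

```text
a 58 [220.9 262.7] [[446.94165274 216.0518332 ]]
b 51 [301.9 262.1] [[454.01640342  20.18158705]]
c 59 [403.4 254.8] [[ 478.68025391 -225.08681433]]
[231. 281.] [[ 479.84917946 -224.30765451]]
[184. 227.] [[ 295.69744206 -243.76897879]]
[320. 218.] [[452.88978291  23.04946409]]
[386. 178.] [[447.00350305 221.34142028]]
[442. 121.] [[379.75481178 464.44907022]]
delta [-182.6  363.1  100.9] turn -7.8 ee [155.3 501.1 230.7] F [ 1.13 -0.74  0.09] t 0.1
```

carry_out:
  targets:
    - {"fingers":1,"delta_pos":[-26,52,0],"turn":-2}
    - {"fingers":1,"delta_pos":[-52,104,10],"turn":-4}
    - {"fingers":1,"delta_pos":[-78,156,20],"turn":-6}
    - {"fingers":1,"delta_pos":[-104,208,30],"turn":-7.8}
    - {"fingers":1,"delta_pos":[-130,260,40],"turn":-7.8}

```text
time_s: 0.72
ee_pos: [0.3664, 0.2988, 0.1909]
tool_rot: [-0.0, 0.763, 0.647, 0.0]
contact_force: [0.5, 0.7, 0.7]
opening: 0.999
```

```bash
python3 -c "
from h import *
togo(447.5,218,110,-9.4)"
```

```text
delta [-66.4  93.3  80.9] turn -0.0 ee [366.4 298.8 190.9] F [0.53 0.69 0.72] t 0.725
```

carry_out:
  targets:
    - {"fingers":1,"delta_pos":[-33,46,20],"turn":0}
    - {"fingers":1,"delta_pos":[-66,93,50],"turn":0}
    - {"fingers":1,"delta_pos":[-66.4,93.3,80],"turn":0}
    - {"fingers":0.5,"delta_pos":[-66.4,93.3,80],"turn":0}
    - {"fingers":0.5,"delta_pos":[-66.4,93.3,80],"turn":0}

```text
time_s: 1.35
ee_pos: [0.4466, 0.22, 0.1121]
tool_rot: [0.0, 0.763, 0.647, 0.0]
contact_force: [-0.2, -0.1, -0.6]
opening: 0.6
```

```bash
python3 -c "
from h import *
togo(447.5,218,56,-9.4)
cv2.imwrite('pics/p4.png',cv2.resize(imaging.capture('scene')[110:270,290:490],None,fx=3,fy=3))"
```

```text
delta [-1.9  1.2 56.1] turn 0.0 ee [446.6 220.  112.1] F [-0.16 -0.07 -0.61] t 1.35
```

View pics/p4.png

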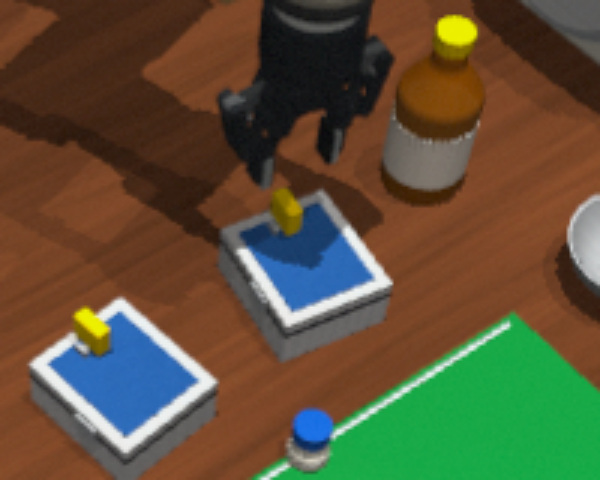

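Viewed 4. The fingers are above case_a's tab at crop (287,212) and straddle it in line, so I'll descend and grip gently.

carry_out:
  targets:
    - {"fingers":0.5,"delta_pos":[-1.5,1,20],"turn":0}
    - {"fingers":0.5,"delta_pos":[-1.5,1,40],"turn":0}
    - {"fingers":0.5,"delta_pos":[-1.5,1,54],"turn":0}
    - {"fingers":0.5,"delta_pos":[-1.5,1,54],"turn":0}
    - {"fingers":0.5,"delta_pos":[-1.5,1,54],"turn":0}
  grip_force: 25

```text
time_s: 2.02
ee_pos: [0.4477, 0.2182, 0.0581]
tool_rot: [0.0, 0.763, 0.647, 0.001]
contact_force: [-0.0, -0.2, -0.3]
opening: 0.5
```

carry_out:
  targets:
    - {"fingers":0.3,"delta_pos":[0,0,0],"turn":0}
    - {"fingers":0.2,"delta_pos":[0,0,0],"turn":0}
    - {"fingers":0,"delta_pos":[0,0,0],"turn":0}
    - {"fingers":0,"delta_pos":[0,0,0],"turn":0}
    - {"fingers":0,"delta_pos":[0,0,0],"turn":0}

```text
time_s: 2.65
ee_pos: [0.4475, 0.2179, 0.0577]
tool_rot: [0.0, 0.763, 0.647, 0.0]
contact_force: [-0.9, -0.4, 5.9]
opening: 0.158
```

carry_out:
  targets:
    - {"fingers":0,"delta_pos":[0,1.2,-2],"turn":0}
    - {"fingers":0,"delta_pos":[0,2.5,-4],"turn":0}
    - {"fingers":0,"delta_pos":[0,3.9,-6],"turn":0}
    - {"fingers":0,"delta_pos":[0,5.3,-8],"turn":0}
    - {"fingers":0,"delta_pos":[0,6.3,-9.5],"turn":0}

```text
time_s: 3.28
ee_pos: [0.4534, 0.2167, 0.0668]
tool_rot: [-0.0, 0.763, 0.647, -0.0]
contact_force: [-0.1, 0.4, -4.1]
opening: 0.158
```

carry_out:
  targets:
    - {"fingers":0,"delta_pos":[0,0,0],"turn":0}
    - {"fingers":0,"delta_pos":[0,0,0],"turn":0}
    - {"fingers":0,"delta_pos":[0,0,0],"turn":0}
    - {"fingers":0,"delta_pos":[0,0,0],"turn":0}

```text
time_s: 3.78
ee_pos: [0.4533, 0.2168, 0.0667]
tool_rot: [-0.0, 0.763, 0.647, -0.0]
contact_force: [-0.1, -0.3, -4.2]
opening: 0.158
```

```bash
python3 -c "
from h import *
F=[]
for i in range(4):
    im=imaging.capture('scene'); F.append(telemetry.get_obs()['contact_force'])
print(np.round(F,2)); togo(447.5,218,57.7,-9.4)
cv2.imwrite('pics/p5.png',cv2.resize(im[130:270,330:470],None,fx=4,fy=4))"
```

```text
[[-1.09 -0.73 -4.75]
 [-0.28 -0.18 -4.2 ]
 [-1.25 -0.55 -4.36]
 [-1.09  0.29 -4.52]]
delta [ 0.2 -6.1  9.1] turn -0.0 ee [453.4 216.8  66.8] F [-1.09  0.29 -4.52] t 3.975
```

View pics/p5.png

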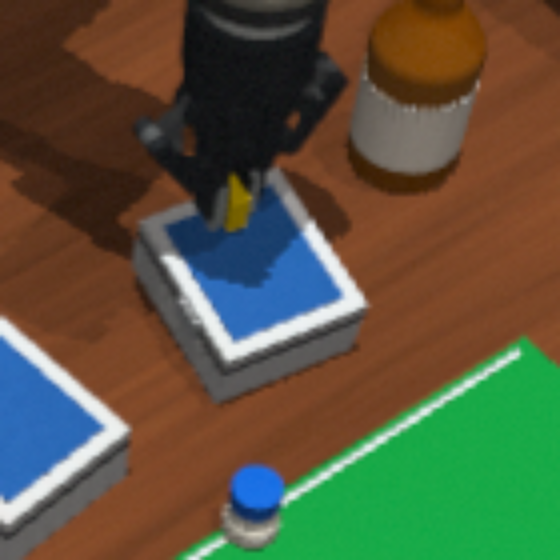

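Viewed 5. Case_a's near end is tipped up with the far edge still down. The pull is 4.4 N, so it is loaded. Next I set it down, release and rise.

carry_out:
  targets:
    - {"fingers":0,"delta_pos":[0,-1.6,2.5],"turn":0}
    - {"fingers":0,"delta_pos":[0,-3.2,5],"turn":0}
    - {"fingers":0,"delta_pos":[0,-4.8,7.2],"turn":0}
    - {"fingers":0,"delta_pos":[0,-6.3,9.3],"turn":0}
    - {"fingers":0,"delta_pos":[0,-6.3,9.3],"turn":0}

```text
time_s: 4.6
ee_pos: [0.4475, 0.2178, 0.0578]
tool_rot: [0.0, 0.763, 0.647, 0.0]
contact_force: [-0.6, -1.3, -0.3]
opening: 0.154
```

carry_out:
  targets:
    - {"fingers":0.3,"delta_pos":[0,0,0],"turn":0}
    - {"fingers":0.5,"delta_pos":[0,0,0],"turn":0}
    - {"fingers":0.5,"delta_pos":[0,0,0],"turn":0}
    - {"fingers":0.5,"delta_pos":[0,0,-25],"turn":0}
    - {"fingers":0.5,"delta_pos":[0,0,-54],"turn":0}

```text
time_s: 5.22
ee_pos: [0.447, 0.2177, 0.1118]
tool_rot: [-0.0, 0.763, 0.647, -0.001]
contact_force: [1.1, 0.6, -0.4]
opening: 0.497
```

```bash
python3 -c "
from h import *
togo(454.5,21.5,112,7.5); print(telemetry.get_obs()['opening'])"
```

```text
delta [-192.3   39.6   -0.2] turn -16.9 ee [447.  217.7 111.8] F [ 1.1   0.55 -0.4 ] t 5.225
0.4971989360737855
```

carry_out:
  targets:
    - {"fingers":0.5,"delta_pos":[-48,10,0],"turn":-6}
    - {"fingers":0.5,"delta_pos":[-96,20,0],"turn":-12}
    - {"fingers":0.5,"delta_pos":[-144,30,0],"turn":-16.9}
    - {"fingers":0.5,"delta_pos":[-192.3,39.6,0],"turn":-16.9}
    - {"fingers":0.5,"delta_pos":[-192.3,39.6,0],"turn":-16.9}

```text
time_s: 5.85
ee_pos: [0.4552, 0.0189, 0.1117]
tool_rot: [0.0, 0.661, 0.75, 0.0]
contact_force: [0.2, 0.1, -0.4]
opening: 0.501
```

```bash
python3 -c "
from h import *
togo(454.5,21.5,58,7.5)
im=imaging.capture('scene'); look('scene',im)
cv2.imwrite('pics/p6.png',cv2.resize(im[120:290,260:440],None,fx=3,fy=3))" | grep -v orange
```

```text
delta [ 2.7 -0.4 53.7] turn -0.3 ee [455.2  18.9 111.7] F [ 0.22  0.06 -0.35] t 5.85
scene panel px [243. 299.] xy mm [ 515.5 -221.5] size [85.5 73. ] ang 4.5
scene panel px [204. 235.] xy mm [ 318.1 -215.4] size [87.6 73.4] ang 49.3
scene panel px [332. 235.] xy mm [491.   26.6] size [86.7 72. ] ang 8.1
scene panel px [392. 196.] xy mm [483.6 213. ] size [73.1 83.2] ang 80.5
scene panel px [447.   9.] xy mm [-5.000e-01  8.419e+02] size [ 56.  128.1] ang 38.1
scene yellow [231. 280.] z.07 [[ 478.2 -224.1]] area 82.0
scene yellow [184. 227.] z.07 [[ 294.2 -243.6]] area 98.5
scene yellow [320. 218.] z.07 [[452.1  25.5]] area 44.5
scene yellow [386. 178.] z.07 [[445.8 222.6]] area 61.0
scene yellow [442. 121.] z.07 [[378.4 466.2]] area 128.0
scene bluecap [394. 253.] [[611.6 115.7]]
scene bluecap [532. 122.] [[502.6 684. ]]
scene bluecap [602.   2.] [[ 253.2 1279.7]]
scene mat [[777.9, 342.7], [781.1, -371.6], [607.4, -375.9], [601.5, 337.9]]
```

View pics/p6.png

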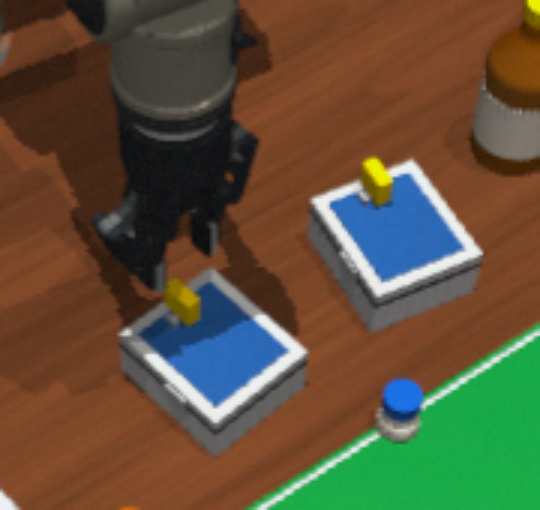

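Viewed 6. Case_a is back exactly where it was, and the gripper is over case_b's tab at crop (183,301).

carry_out:
  targets:
    - {"fingers":0.5,"delta_pos":[2.5,0,0],"turn":0}
    - {"fingers":0.5,"delta_pos":[2.5,0,20],"turn":0}
    - {"fingers":0.5,"delta_pos":[2.5,0,40],"turn":0}
    - {"fingers":0.5,"delta_pos":[2.5,0,54],"turn":0}
    - {"fingers":0.5,"delta_pos":[2.5,0,54],"turn":0}

```text
time_s: 6.52
ee_pos: [0.4538, 0.025, 0.0567]
tool_rot: [-0.001, 0.659, 0.752, -0.001]
contact_force: [-0.2, 0.5, 0.4]
opening: 0.501
```

carry_out:
  targets:
    - {"fingers":0.3,"delta_pos":[0,0,0],"turn":0}
    - {"fingers":0.2,"delta_pos":[0,0,0],"turn":0}
    - {"fingers":0,"delta_pos":[0,0,0],"turn":0}
    - {"fingers":0,"delta_pos":[0,0,0],"turn":0}
    - {"fingers":0,"delta_pos":[0,0,0],"turn":0}

```text
time_s: 7.15
ee_pos: [0.455, 0.024, 0.0581]
tool_rot: [0.001, 0.66, 0.752, 0.001]
contact_force: [-0.4, -0.7, 5.9]
opening: 0.158
```

carry_out:
  targets:
    - {"fingers":0,"delta_pos":[0,1.2,-2],"turn":0}
    - {"fingers":0,"delta_pos":[0,2.5,-4],"turn":0}
    - {"fingers":0,"delta_pos":[0,3.9,-6],"turn":0}
    - {"fingers":0,"delta_pos":[0,5.3,-8],"turn":0}
    - {"fingers":0,"delta_pos":[0,6.3,-9.5],"turn":0}

```text
time_s: 7.78
ee_pos: [0.4608, 0.025, 0.0671]
tool_rot: [-0.0, 0.66, 0.752, 0.0]
contact_force: [-0.7, -1.2, -0.2]
opening: 0.16
```

carry_out:
  targets:
    - {"fingers":0,"delta_pos":[0,0,0],"turn":0}
    - {"fingers":0,"delta_pos":[0,0,0],"turn":0}
    - {"fingers":0,"delta_pos":[0,0,0],"turn":0}
    - {"fingers":0,"delta_pos":[0,0,0],"turn":0}

```text
time_s: 8.28
ee_pos: [0.4608, 0.0249, 0.067]
tool_rot: [0.0, 0.66, 0.752, 0.0]
contact_force: [-0.6, -0.5, -0.7]
opening: 0.159
```

```bash
python3 -c "
from h import *
F=[]
for i in range(4):
    im=imaging.capture('scene'); F.append(telemetry.get_obs()['contact_force'])
print(np.round(F,2)); togo(454.5,21.5,57.7,7.5)
cv2.imwrite('pics/b_lift.png',im)"
```

```text
[[ 0.84  0.88 -1.37]
 [ 0.77  1.01 -1.71]
 [-0.11  0.15 -1.32]
 [ 0.27  1.18 -0.73]]
delta [-2.6 -6.6  9.3] turn -0.0 ee [460.7  24.9  67. ] F [ 0.27  1.18 -0.73] t 8.475
```

Case_b pulls about 1.1 N, so it is empty. Set down, release and rise.

carry_out:
  targets:
    - {"fingers":0,"delta_pos":[0,-1.6,2.5],"turn":0}
    - {"fingers":0,"delta_pos":[0,-3.2,5],"turn":0}
    - {"fingers":0,"delta_pos":[0,-4.8,7.2],"turn":0}
    - {"fingers":0,"delta_pos":[0,-6.3,9.3],"turn":0}
    - {"fingers":0,"delta_pos":[0,-6.3,9.3],"turn":0}

```text
time_s: 9.1
ee_pos: [0.4548, 0.0242, 0.0582]
tool_rot: [0.0, 0.66, 0.752, 0.0]
contact_force: [-1.1, 0.4, 4.2]
opening: 0.157
```

carry_out:
  targets:
    - {"fingers":0.3,"delta_pos":[0,0,0],"turn":0}
    - {"fingers":0.5,"delta_pos":[0,0,0],"turn":0}
    - {"fingers":0.5,"delta_pos":[0,0,0],"turn":0}
    - {"fingers":0.5,"delta_pos":[0,0,-25],"turn":0}
    - {"fingers":0.5,"delta_pos":[0,0,-54],"turn":0}

```text
time_s: 9.72
ee_pos: [0.454, 0.0241, 0.1118]
tool_rot: [-0.001, 0.66, 0.752, -0.0]
contact_force: [-0.2, 0.1, 0.8]
opening: 0.504
```

```bash
python3 -c "
from h import *
togo(480,-225,112,4.6)
look('scene',imaging.capture('scene'))" | grep -v orange
```

```text
delta [-250.4   -6.5   -0.3] turn 2.9 ee [454.   24.1 111.8] F [-0.23  0.13  0.83] t 9.725
scene panel px [243. 299.] xy mm [ 515.5 -221.5] size [85.5 73. ] ang 4.5
scene panel px [204. 235.] xy mm [ 318.1 -215.4] size [87.6 73.4] ang 49.3
scene panel px [333. 234.] xy mm [491.6  28.9] size [86.4 72.1] ang 9.9
scene panel px [392. 196.] xy mm [483.6 213. ] size [73.1 83.2] ang 80.5
scene panel px [447.   9.] xy mm [-5.000e-01  8.419e+02] size [ 56.  128.1] ang 38.1
scene yellow [231. 281.] z.07 [[ 478.5 -224.1]] area 82.5
scene yellow [184. 227.] z.07 [[ 294.1 -243.3]] area 96.5
scene yellow [322. 217.] z.07 [[451.3  29.2]] area 42.0
scene yellow [386. 178.] z.07 [[445.8 222.6]] area 61.0
scene yellow [442. 121.] z.07 [[378.2 466.3]] area 127.0
scene bluecap [394. 253.] [[611.6 115.7]]
scene bluecap [532. 122.] [[502.8 684. ]]
scene bluecap [602.   2.] [[ 253.2 1279.7]]
scene mat [[777.9, 342.7], [781.1, -371.6], [607.4, -375.9], [600.7, 342.1]]
```

carry_out:
  targets:
    - {"fingers":0.5,"delta_pos":[-50,-1,0],"turn":1}
    - {"fingers":0.5,"delta_pos":[-100,-3,0],"turn":2}
    - {"fingers":0.5,"delta_pos":[-150,-4,0],"turn":2.9}
    - {"fingers":0.5,"delta_pos":[-200,-5,0],"turn":2.9}
    - {"fingers":0.5,"delta_pos":[-250,-6.5,0],"turn":2.9}

```text
time_s: 10.4
ee_pos: [0.4805, -0.2263, 0.1115]
tool_rot: [-0.0, 0.678, 0.735, 0.0]
contact_force: [-0.7, 0.9, 0.1]
opening: 0.503
```

carry_out:
  targets:
    - {"fingers":0.5,"delta_pos":[0,0,0],"turn":0}
    - {"fingers":0.5,"delta_pos":[0,0,0],"turn":0}
    - {"fingers":0.5,"delta_pos":[0,0,0],"turn":0}

```text
time_s: 10.78
ee_pos: [0.4803, -0.2233, 0.1116]
tool_rot: [-0.0, 0.678, 0.735, 0.0]
contact_force: [0.1, 0.1, 0.6]
opening: 0.5
```

```bash
python3 -c "
from h import *
im=imaging.capture('scene');togo(480,-225,58,4.6)
cv2.imwrite('pics/p7.png',cv2.resize(im[200:350,160:340],None,fx=3,fy=3))"
```

```text
delta [-1.6 -0.6 53.7] turn 0.1 ee [ 480.4 -223.4  111.7] F [0.11 0.75 0.71] t 10.825
```

View pics/p7.png

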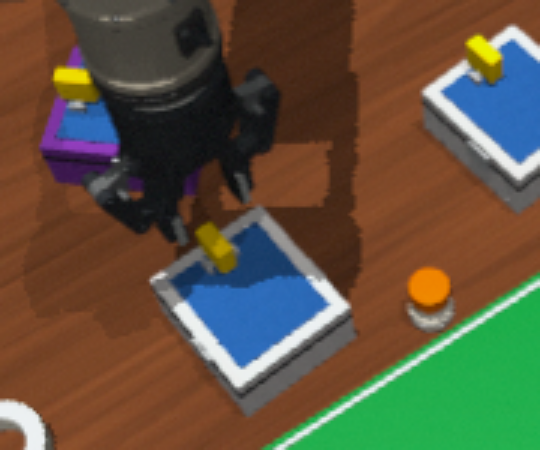

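Viewed 7. The gripper is over case_c's tab at crop (216,248). The purple look-alike stands behind it, well clear and lower.

carry_out:
  targets:
    - {"fingers":0.5,"delta_pos":[-1.3,-0.5,0],"turn":0}
    - {"fingers":0.5,"delta_pos":[-1.3,-0.5,20],"turn":0}
    - {"fingers":0.5,"delta_pos":[-1.3,-0.5,40],"turn":0}
    - {"fingers":0.5,"delta_pos":[-1.3,-0.5,54],"turn":0}
    - {"fingers":0.5,"delta_pos":[-1.3,-0.5,54],"turn":0}

```text
time_s: 11.45
ee_pos: [0.4796, -0.2254, 0.0569]
tool_rot: [-0.001, 0.678, 0.735, -0.0]
contact_force: [0.4, 0.9, -0.1]
opening: 0.495
```

carry_out:
  targets:
    - {"fingers":0.3,"delta_pos":[0,0,0],"turn":0}
    - {"fingers":0.2,"delta_pos":[0,0,0],"turn":0}
    - {"fingers":0,"delta_pos":[0,0,0],"turn":0}
    - {"fingers":0,"delta_pos":[0,0,0],"turn":0}
    - {"fingers":0,"delta_pos":[0,0,0],"turn":0}

```text
time_s: 12.08
ee_pos: [0.4805, -0.2261, 0.0583]
tool_rot: [0.001, 0.678, 0.735, 0.0]
contact_force: [-0.8, 0.1, 5.6]
opening: 0.159
```

carry_out:
  targets:
    - {"fingers":0,"delta_pos":[0,1.2,-2],"turn":0}
    - {"fingers":0,"delta_pos":[0,2.5,-4],"turn":0}
    - {"fingers":0,"delta_pos":[0,3.9,-6],"turn":0}
    - {"fingers":0,"delta_pos":[0,5.3,-8],"turn":0}
    - {"fingers":0,"delta_pos":[0,6.3,-9.5],"turn":0}

```text
time_s: 12.7
ee_pos: [0.4865, -0.2254, 0.0672]
tool_rot: [-0.0, 0.678, 0.735, 0.0]
contact_force: [-0.4, 0.1, -0.8]
opening: 0.159
```

carry_out:
  targets:
    - {"fingers":0,"delta_pos":[0,0,0],"turn":0}
    - {"fingers":0,"delta_pos":[0,0,0],"turn":0}
    - {"fingers":0,"delta_pos":[0,0,0],"turn":0}
    - {"fingers":0,"delta_pos":[0,0,0],"turn":0}

```text
time_s: 13.2
ee_pos: [0.4863, -0.2254, 0.0671]
tool_rot: [-0.0, 0.678, 0.735, 0.0]
contact_force: [0.2, 0.3, -1.3]
opening: 0.158
```

```bash
python3 -c "
from h import *
F=[]
for i in range(4):
    im=imaging.capture('scene'); F.append(telemetry.get_obs()['contact_force'])
print(np.round(F,2)); togo(480,-225,57.7,4.6)"
```

```text
[[ 0.37  0.41 -1.36]
 [-0.63 -0.5  -1.68]
 [-0.2  -0.82 -1.6 ]
 [-0.03  0.01 -1.77]]
delta [ 1.  -6.3  9.5] turn -0.0 ee [ 486.4 -225.5   67.2] F [-0.03  0.01 -1.77] t 13.4
```

Case_c pulls about 1.5 N, so it is empty. Only case_a is loaded.

carry_out:
  targets:
    - {"fingers":0,"delta_pos":[0,-1.6,2.5],"turn":0}
    - {"fingers":0,"delta_pos":[0,-3.2,5],"turn":0}
    - {"fingers":0,"delta_pos":[0,-4.8,7.2],"turn":0}
    - {"fingers":0,"delta_pos":[0,-6.3,9.3],"turn":0}
    - {"fingers":0,"delta_pos":[0,-6.3,9.3],"turn":0}

```text
time_s: 14.02
ee_pos: [0.4805, -0.2259, 0.0583]
tool_rot: [0.0, 0.678, 0.735, 0.0]
contact_force: [0.8, 1.9, 2.8]
opening: 0.157
```

carry_out:
  targets:
    - {"fingers":0.3,"delta_pos":[0,0,0],"turn":0}
    - {"fingers":0.5,"delta_pos":[0,0,0],"turn":0}
    - {"fingers":0.5,"delta_pos":[0,0,0],"turn":0}
    - {"fingers":0.5,"delta_pos":[0,0,-25],"turn":0}
    - {"fingers":0.5,"delta_pos":[0,0,-54],"turn":0}

```text
time_s: 14.65
ee_pos: [0.4797, -0.2258, 0.1119]
tool_rot: [-0.001, 0.678, 0.735, -0.0]
contact_force: [0.8, -0.1, -1.0]
opening: 0.498
```

```bash
python3 -c "
from h import *
togo(447.5,218,112,-9.4)
look('scene',imaging.capture('scene'))" | egrep 'delta|panel|yellow'
```

```text
delta [4.449e+02 3.200e+00 4.000e-01] turn 14.0 ee [ 479.7 -225.8  111.9] F [ 0.75 -0.13 -1.01] t 14.65
scene panel px [243. 299.] xy mm [ 516.8 -221.2] size [87.3 72.7] ang 4.4
scene panel px [333. 234.] xy mm [491.6  28.9] size [86.4 72.1] ang 9.9
scene panel px [392. 196.] xy mm [483.6 213. ] size [73.1 83.2] ang 80.5
scene panel px [447.   9.] xy mm [-5.000e-01  8.419e+02] size [ 56.  128.1] ang 38.1
scene yellow [231. 280.] z.07 [[ 477.6 -223.9]] area 59.0
scene yellow [183. 227.] z.07 [[ 293.8 -244.9]] area 86.0
scene yellow [321. 217.] z.07 [[451.7  27.2]] area 67.5
scene yellow [386. 178.] z.07 [[445.8 222.6]] area 61.0
scene yellow [442. 121.] z.07 [[378.2 466.3]] area 127.0
```

carry_out:
  targets:
    - {"fingers":0.5,"delta_pos":[45,0,-10],"turn":3}
    - {"fingers":0.5,"delta_pos":[95,1,-20],"turn":6}
    - {"fingers":0.5,"delta_pos":[145,1,-20],"turn":9}
    - {"fingers":0.5,"delta_pos":[195,1.5,-20],"turn":12}
    - {"fingers":0.5,"delta_pos":[245,2,-20],"turn":14}

```text
time_s: 15.32
ee_pos: [0.4624, 0.0199, 0.1319]
tool_rot: [0.0, 0.763, 0.646, 0.0]
contact_force: [0.8, 0.2, -0.5]
opening: 0.506
```

```bash
python3 -c "
from h import *
togo(447.5,218,112,-9.4)"
```

```text
delta [192.9 -47.4  19.9] turn -0.1 ee [462.4  19.9 131.9] F [ 0.85  0.2  -0.55] t 15.325
```

carry_out:
  targets:
    - {"fingers":0.5,"delta_pos":[50,-12,0],"turn":0}
    - {"fingers":0.5,"delta_pos":[100,-24,0],"turn":0}
    - {"fingers":0.5,"delta_pos":[150,-36,5],"turn":0}
    - {"fingers":0.5,"delta_pos":[193,-47.4,20],"turn":0}
    - {"fingers":0.5,"delta_pos":[193,-47.4,20],"turn":0}

```text
time_s: 15.95
ee_pos: [0.4462, 0.2189, 0.1108]
tool_rot: [-0.001, 0.762, 0.648, -0.001]
contact_force: [-0.4, -0.8, -0.4]
opening: 0.502
```

carry_out:
  targets:
    - {"fingers":0.5,"delta_pos":[0,0,0],"turn":0}
    - {"fingers":0.5,"delta_pos":[0,0,0],"turn":0}

```text
time_s: 16.2
ee_pos: [0.4479, 0.2157, 0.1122]
tool_rot: [0.0, 0.763, 0.646, 0.0]
contact_force: [-0.1, -0.6, -0.7]
opening: 0.498
```

```bash
python3 -c "
from h import *
togo(447.5,218,58,-9.4)"
```

```text
delta [ 2.2 -0.8 54.2] turn -0.1 ee [447.9 215.7 112.2] F [-0.15 -0.65 -0.72] t 16.2
```

carry_out:
  targets:
    - {"fingers":0.5,"delta_pos":[2,-0.5,0],"turn":0}
    - {"fingers":0.5,"delta_pos":[2,-0.5,20],"turn":0}
    - {"fingers":0.5,"delta_pos":[2,-0.5,40],"turn":0}
    - {"fingers":0.5,"delta_pos":[2,-0.5,54],"turn":0}
    - {"fingers":0.5,"delta_pos":[2,-0.5,54],"turn":0}
  grip_force: 40

```text
time_s: 16.82
ee_pos: [0.4469, 0.2182, 0.0572]
tool_rot: [-0.0, 0.763, 0.646, -0.001]
contact_force: [1.0, -0.4, -0.6]
opening: 0.5
```

carry_out:
  targets:
    - {"fingers":0.3,"delta_pos":[0,0,0],"turn":0}
    - {"fingers":0.2,"delta_pos":[0,0,0],"turn":0}
    - {"fingers":0,"delta_pos":[0,0,0],"turn":0}
    - {"fingers":0,"delta_pos":[0,0,0],"turn":0}
    - {"fingers":0,"delta_pos":[0,0,0],"turn":0}

```text
time_s: 17.45
ee_pos: [0.4477, 0.2187, 0.0587]
tool_rot: [0.0, 0.763, 0.646, 0.001]
contact_force: [-1.0, -1.6, 5.5]
opening: 0.155
```

carry_out:
  targets:
    - {"fingers":0,"delta_pos":[0.8,4.9,0],"turn":0}
    - {"fingers":0,"delta_pos":[2.4,14.8,0],"turn":0}
    - {"fingers":0,"delta_pos":[4.1,24.7,0],"turn":0}
    - {"fingers":0,"delta_pos":[5.7,34.5,0],"turn":0}
    - {"fingers":0,"delta_pos":[8.2,49.3,0],"turn":0}

```text
time_s: 18.08
ee_pos: [0.4945, 0.2189, 0.0586]
tool_rot: [-0.002, 0.763, 0.647, -0.002]
contact_force: [-9.0, 0.7, 12.8]
opening: 0.155
```

```bash
python3 -c "
from h import *
togo(655.5,218,58,-9.4)
im=imaging.capture('scene'); look('scene',im)
cv2.imwrite('pics/p8.png',cv2.resize(im[120:290,300:500],None,fx=3,fy=3))" | egrep 'delta|panel'
```

```text
delta [ 25.5 159.   -0.3] turn -0.0 ee [494.5 218.9  58.6] F [-9.02  0.66 12.82] t 18.075
scene panel px [243. 299.] xy mm [ 516.5 -221.3] size [87.6 72.7] ang 4.5
scene panel px [204. 235.] xy mm [ 318.1 -215.4] size [87.6 73.4] ang 49.3
scene panel px [332. 234.] xy mm [491.6  28.9] size [86.4 72.1] ang 9.9
scene panel px [405. 209.] xy mm [529.7 214.3] size [69.5 84.5] ang 79.2
scene panel px [447.   9.] xy mm [-2.000e-01  8.416e+02] size [ 56.  127.3] ang 38.1
```

View pics/p8.png

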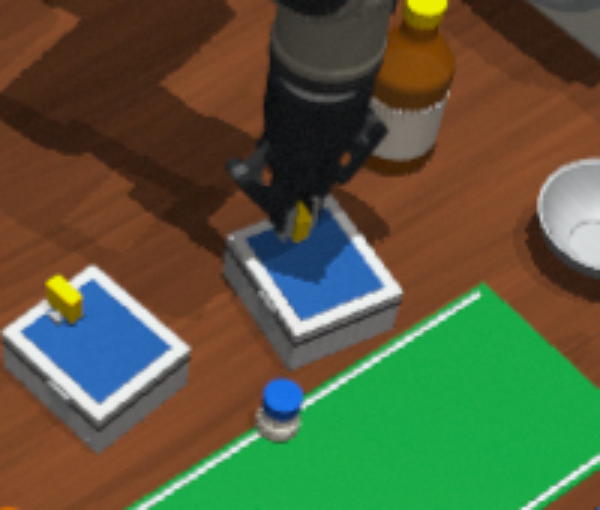

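Viewed 8. Case_a is sliding flat and clear of jar_l at crop (280,410).

carry_out:
  targets:
    - {"fingers":0,"delta_pos":[1.6,9.9,0],"turn":0}
    - {"fingers":0,"delta_pos":[3.3,19.8,0],"turn":0}
    - {"fingers":0,"delta_pos":[4.9,29.6,0],"turn":0}
    - {"fingers":0,"delta_pos":[6.5,39.5,0],"turn":0}
    - {"fingers":0,"delta_pos":[8.2,49.3,0],"turn":0}

```text
time_s: 18.75
ee_pos: [0.5451, 0.219, 0.0587]
tool_rot: [-0.001, 0.763, 0.647, -0.002]
contact_force: [-9.9, 0.3, 12.3]
opening: 0.158
```

carry_out:
  targets:
    - {"fingers":0,"delta_pos":[1.6,9.9,0],"turn":0}
    - {"fingers":0,"delta_pos":[3.3,19.8,0],"turn":0}
    - {"fingers":0,"delta_pos":[4.9,29.6,0],"turn":0}
    - {"fingers":0,"delta_pos":[6.5,39.5,0],"turn":0}
    - {"fingers":0,"delta_pos":[8.2,49.3,0],"turn":0}

```text
time_s: 19.38
ee_pos: [0.5954, 0.2191, 0.0586]
tool_rot: [-0.001, 0.763, 0.647, -0.002]
contact_force: [-10.2, 0.2, 11.1]
opening: 0.156
```

carry_out:
  targets:
    - {"fingers":0,"delta_pos":[1.6,9.9,0],"turn":0}
    - {"fingers":0,"delta_pos":[3.3,19.8,0],"turn":0}
    - {"fingers":0,"delta_pos":[4.9,29.6,0],"turn":0}
    - {"fingers":0,"delta_pos":[6.5,39.5,0],"turn":0}
    - {"fingers":0,"delta_pos":[9.3,56,0],"turn":0}

```text
time_s: 20.0
ee_pos: [0.6521, 0.2192, 0.0587]
tool_rot: [-0.001, 0.763, 0.647, -0.002]
contact_force: [-8.4, -0.3, 8.3]
opening: 0.153
```

carry_out:
  targets:
    - {"fingers":0,"delta_pos":[0,0,0],"turn":0}
    - {"fingers":0,"delta_pos":[0,0,0],"turn":0}

```text
time_s: 20.25
ee_pos: [0.6549, 0.219, 0.0587]
tool_rot: [0.001, 0.763, 0.647, 0.001]
contact_force: [1.4, 0.3, 4.6]
opening: 0.15
```

```bash
python3 -c "
from h import *
togo(655.5,218,58,-9.4)
for n in ('scene','top'): look(n,imaging.capture(n))" | egrep 'delta|panel|mat'
```

```text
delta [-0.9  0.7  0.7] turn -0.0 ee [654.9 219.   58.7] F [1.4  0.3  4.65] t 20.25
scene panel px [243. 299.] xy mm [ 516.5 -221.3] size [87.6 72.7] ang 4.5
scene panel px [452. 256.] xy mm [691.5 214.9] size [73.6 86.3] ang 80.0
scene panel px [204. 235.] xy mm [ 318.1 -215.4] size [87.6 73.4] ang 49.3
scene panel px [332. 234.] xy mm [491.6  28.9] size [86.4 72.1] ang 9.9
scene panel px [447.   9.] xy mm [-5.000e-01  8.419e+02] size [ 56.  128.1] ang 38.1
scene mat [[777.9, 342.7], [781.1, -371.6], [607.4, -375.9], [601.5, 97.9], [629.0, 345.0]]
top panel px [397. 320.] xy mm [ 317.7 -217.3] size [88.7 74.1] ang 48.3
top panel px [299. 247.] xy mm [488.6  28. ] size [85.3 72.1] ang 7.4
top panel px [401. 240.] xy mm [ 514.7 -223.9] size [86.3 73.2] ang 4.2
top panel px [454.  73.] xy mm [ 953.  -353.5] size [49.  85.7] ang 2.3
top mat [[594.9, 195.8], [767.0, 201.3], [776.2, -377.3], [603.3, -374.4]]
```

Case_a's centre is at x≈691 mm and the mat spans about 602 to 780, so it is centred. Release, rise and back away.

carry_out:
  targets:
    - {"fingers":0.3,"delta_pos":[0,0,0],"turn":0}
    - {"fingers":0.5,"delta_pos":[0,0,0],"turn":0}
    - {"fingers":0.5,"delta_pos":[0,0,0],"turn":0}
    - {"fingers":0.5,"delta_pos":[0,0,-25],"turn":0}
    - {"fingers":0.5,"delta_pos":[0,0,-60],"turn":0}

```text
time_s: 20.98
ee_pos: [0.653, 0.2184, 0.117]
tool_rot: [-0.001, 0.763, 0.647, -0.002]
contact_force: [0.2, 0.5, -0.1]
opening: 0.498
```

carry_out:
  targets:
    - {"fingers":0.5,"delta_pos":[0,-20,-50],"turn":0}
    - {"fingers":0.5,"delta_pos":[0,-60,-80],"turn":0}
    - {"fingers":0.5,"delta_pos":[0,-110,-100],"turn":0}
    - {"fingers":0.5,"delta_pos":[0,-160,-100],"turn":0}
    - {"fingers":0.5,"delta_pos":[0,-210,-100],"turn":0}

```text
time_s: 21.6
ee_pos: [0.4451, 0.2531, 0.2182]
tool_rot: [0.0, 0.763, 0.646, 0.0]
contact_force: [0.2, 0.2, 1.0]
opening: 0.498
```

carry_out:
  targets:
    - {"fingers":0.5,"delta_pos":[0,-30,0],"turn":0}
    - {"fingers":0.5,"delta_pos":[0,-30,0],"turn":0}

```text
time_s: 21.85
ee_pos: [0.4155, 0.2583, 0.2183]
tool_rot: [-0.0, 0.762, 0.647, -0.0]
contact_force: [-0.3, 0.4, -0.5]
opening: 0.5
```

```bash
python3 -c "
from h import *
for n in ('scene','top'):
    im=imaging.capture(n); look(n,im); cv2.imwrite(f'pics/end_{n}.png',im)" | egrep 'delta|panel|mat|cap|orange \[(299|303|358)'
```

```text
scene panel px [243. 299.] xy mm [ 516.5 -221.3] size [87.6 72.7] ang 4.5
scene panel px [452. 255.] xy mm [690.6 214.8] size [73.6 87.6] ang 80.4
scene panel px [204. 235.] xy mm [ 319.6 -216.2] size [86.7 73.6] ang 47.0
scene panel px [332. 234.] xy mm [491.6  28.9] size [86.4 72.1] ang 9.9
scene panel px [447.   9.] xy mm [-5.000e-01  8.419e+02] size [ 56.  128.1] ang 38.1
scene bluecap [394. 253.] [[611.6 115.7]]
scene bluecap [532. 122.] [[502.6 684. ]]
scene bluecap [602.   2.] [[ 253.2 1279.7]]
scene mat [[777.9, 342.7], [781.1, -371.6], [607.4, -375.9], [601.5, 337.9]]
top panel px [397. 320.] xy mm [ 317.7 -217.3] size [88.7 74.1] ang 48.3
top panel px [299. 247.] xy mm [488.8  27.9] size [85.6 72.3] ang 7.4
top panel px [401. 240.] xy mm [ 514.6 -223.9] size [86.5 73.1] ang 4.2
top panel px [229. 166.] xy mm [689.2 212.4] size [71.3 87.8] ang 80.5
top panel px [454.  73.] xy mm [ 953.  -352.2] size [49.  88.3] ang 2.3
top bluecap [638. 276.] [[ 443.5 -829.6]]
top bluecap [ 67. 211.] [[569.6 620.3]]
top bluecap [266. 201.] [[607.9 115.5]]
top orange [303. 392.] [[139.7   9.1]]
top orange [358. 214.] [[ 580.5 -114.4]]
top mat [[603.7, 339.4], [779.2, 344.5], [778.8, -380.0], [603.3, -374.4]]
```

View pics/end_scene.png

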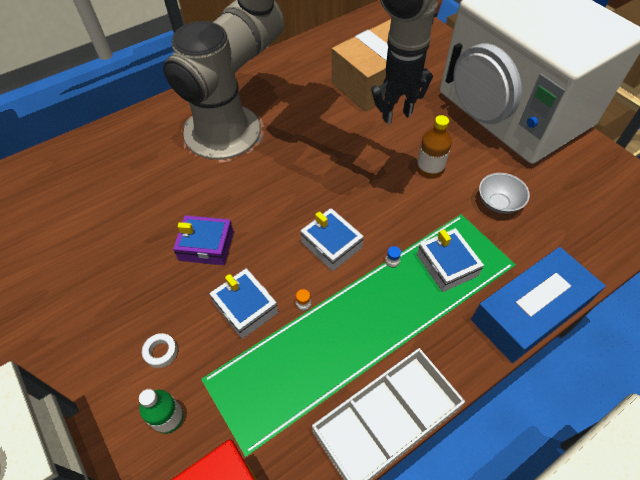

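Viewed 9. Case_a stands wholly on the mat at (452,255). Everything else looks to be in place, and the arm is clear.

```bash
python3 -c "
from rig import job_done; print(job_done())"
```

```text
the job is handed in; nothing more can be done
None
```

The job is done and handed in at about 22 s: only the left case (case_a) was loaded, and it now stands wholly on the green mat.

- **Weighing:** I lifted the yellow-tab ends from left to right, about 1 cm each for over half a second. Case_a pulled about 4.4 N (loaded), case_b about 1.1 N and case_c about 1.5 N (both empty).
- **Sliding:** I slid case_a forward flat on the table, held by its tab. Both cameras put its centre at x ≈ 690 mm, on a mat that spans about 602 to 780 mm. That leaves roughly 25 mm at each end.
- **Undisturbed things:** The jars and the purple look-alike measured the same as at the start. The other bystanders show no change in the last picture.
- **Deviation:** Case_b shifted sideways by about 2 to 3 mm when its tab was gripped for weighing. I did not correct it. Case_c stayed within about 1 mm, and the two cameras differ from each other by about 2 to 3 mm.

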